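# Stack and chock the wide tape rolls on the display board

## Robot

A 6-joint arm with a two-finger parallel gripper is mounted at the origin on a cart in front of the work surface, level with it; the furniture and walls round the work are solid. World frame = base frame: x ahead of the robot, y to its left, z up, the work surface at z = 0. Lengths are in m, angles in rad, forces in N, time in s.
With the tool pointing down it reaches from about 0.35 to 0.975 m from the base axis. Payload 4.9 kg.
Tool frame: the origin (TCP) lies on the centre line of the jaws, within the pads' length; the fingertips stand manip.tip_reach ahead of it and the grasp point (between the pads) is the TCP (manip.tip_reach is the distance from the TCP to the fingertips, in m); z points along the fingers, y is the line along which they close (so a half turn about z gives the same grasp; the last joint's range is limited). The gripper opens to 85 mm and grips with 20 to 120 N. Pads are 22 mm wide; open, the fingers measure 114 mm over their backs; the gripper's body (76 mm by 85 mm) begins 54 mm behind the grasp point. The pads swing forward as they close: fully open they stand 13 mm farther back than shut.
Start: joints at [0.989, 0.053, 1.613, -0, 1.476, -0.119], TCP at [0.279, 0.559, 0.25] pointing down, gripper open.
Joint ranges: [-3.01, 3.01], [-1.01, 2.22], [0.06, 2.58], [-1.02, 4.17], [0.09, 2.62], [-3.14, 3.14]. Speed limits (rad/s): [2.57, 2.57, 3.14, 3.14, 3.14, 3.14].

## Interface

Orientations are given as a unit quaternion [w, x, y, z].
In Python, from plant import manip gives the robot as it stands. The module is installed in compiled form; this text tells all that it offers.
- The arm moves only by the tool move_arm, never from a script. Its argument "rows" is a list of rows, each a list of 7 numbers: the shift along the tool's x, y, z in cm, then the turn, a rotation vector about the tool's x, y, z in degrees, then the opening, from -1 (shut) to 1 (fully open). In form: [[tx, ty, tz, ax, ay, az, jaw], ...]. A call has 1 to 20 rows; each row shifts and turns the commanded pose from where the row before left it, along the tool's axes as they then stand; what a row does not reach is not made up. A row lasts 1/12 s, in which the tool goes at most 41.7 mm and 7.16 degrees, less where a joint would pass 70% of its speed; a pose out of reach is approached as far as the arm can. A call is refused whole if a number of a shift passes 4.17 or a number of a turn 7.16, either way. A call with a gripper value outside its range is refused whole. The fingers move at their own pace and stop on an object; the grip force is fixed at half the most. Time passes only in rows, so rows that do not move let the fingers close. It gives the time, the measured TCP pose, the force, the opening and the grip force at its end, in the units of the state.
- manip.state(): the state, without advancing time (a new reading comes with each control period).
- manip.grab_frame(name): name is "scene" or "top" or "wrist"; returns a dict with "img" (400x640x3 uint8, blue, green, red), "mtx" (3x3 intrinsics, pixels), "k1" (the pictures are not rectified: a ray, as slopes to the right and down, at radius r is drawn at 1 + k1 r^2 times it, then the intrinsics apply), "R" (3x3) and "t" (3): a world point X has camera coordinates R X + t. Camera axes: x right, y down, z forward; pixel columns grow to the right and rows downward; lengths in m; the calibration is good to about 2 mm. A picture is of the moment at which its call begins. There is no depth.
- manip.job_done(): hands the job in; it is judged then, once.
The state is a dict: "time": time; "joint_pos": joint angles; "joint_vel": joint speeds; "joint_efforts": joint torques, N m; "tool_pos": TCP position; "tool_rot": TCP orientation; "contact_force": force on the tool from outside, world axes, zero at the start; "ft_torque": the same for the moment, N m; "gripper_width": opening from 0.0 (shut) to 1.0 (fully open); "grasp_force": force on a finger pad.
Only numpy, scipy, OpenCV 4.12 (cv2) and the standard library are available. Lean on these libraries where they do the work, as an engineer would, in place of code of your own. Each camera call takes 0.05 s, during which the arm holds its last target. There are 200 camera calls.

## Task

Build the tape display from the three wide rolls and leave the two half-width rolls where they lie. On the middle of the wooden board lay two wide rolls side by side, parallel to the end rail, the first against the rail and the second against the first, and set the wooden chock on the board snug against the open side of the row with its slope toward the rolls. Only when the row is chocked, so that it cannot be pressed apart, take the third wide roll and lay it in the groove on top of the two.

Things in the scene. Friction and masses are not known exactly. Their poses are not given: they have to be found in the camera images.
- wide_roll_0: Wide roll of kraft paper tape lying on its side, 44 mm diameter, 60 mm wide, white end labels and white band; about 0.1 kg. Origin on its axis at mid-width, 22 mm above the table; y runs along its axis (stays level), x and z turn as it rolls. Flat ends at y = +-30 mm. One of three alike: any may go anywhere in the stack.
- wide_roll_1: Wide roll of kraft paper tape lying on its side, 44 mm diameter, 60 mm wide, white end labels and white band; about 0.1 kg. Origin on its axis at mid-width, 22 mm above the table; y runs along its axis (stays level), x and z turn as it rolls. Flat ends at y = +-30 mm. One of three alike: any may go anywhere in the stack.
- wide_roll_2: Wide roll of kraft paper tape lying on its side, 44 mm diameter, 60 mm wide, white end labels and white band; about 0.1 kg. Origin on its axis at mid-width, 22 mm above the table; y runs along its axis (stays level), x and z turn as it rolls. Flat ends at y = +-30 mm. One of three alike: any may go anywhere in the stack.
- half_roll_0: Half-width roll of the same tape, also 44 mm in diameter and lying on its side, but only 30 mm wide. Origin on its axis at mid-width, y along its axis. It is to stay where it is.
- half_roll_1: Half-width roll of the same tape, also 44 mm in diameter and lying on its side, but only 30 mm wide. Origin on its axis at mid-width, y along its axis. It is to stay where it is.
- chock: Loose beech wedge, about 0.1 kg, 41 mm (x) by 56 (y), 26 high. Origin: centre of underside. Its +x face slopes at 60 deg from a toe at x = +20.5 mm to the flat top, x = +5.5 to -20.5 (upright back). Grip the upright ends (y = +-28) near x = -7. Starts flat, slope facing about -y. Slope touching a 44 mm roll on the same surface: origin 33 mm from the roll's axis.
- chock_toe (a point): Middle of the chock's toe, the sharp lower edge at the foot of its slope (chock x = +20.5 mm, on the ground). With all touching it is at x = -10 mm in the board's frame.
- display_board: Fixed plywood board, 165 mm (x) by 110 (y), top 12 mm above table. Origin: centre of underside. Its far end (+x) has a fixed rail along y, 28 mm above the top, inner face at x = +68.5; the -x end, toward the robot, is open. With all touching, at y = 0: roll axes at x = +46.5 and +2.5, 34 mm above table; chock origin x = -30.5, on the top; third roll's axis x = +24.5, 72 mm above table.

How it is judged:
On the way:
1. two wide rolls lie in a row against the end rail and the chock stands snug against them, while the third wide roll still lies on the table (x of chock_toe in the frame of display_board between -0.021 and -0.006 m and y of chock in the frame of display_board between -0.015 and 0.015 m and z of chock in the frame of display_board between 0.009 and 0.0145 m and angle between the x axis of chock and the x axis of display_board, either way round below 0.17 rad and angle between chock's own z axis and vertical below 0.08 rad and ((x of wide_roll_0 in the frame of display_board between 0.0385 and 0.0495 m and y of wide_roll_0 in the frame of display_board between -0.015 and 0.015 m and z of wide_roll_0 in the frame of display_board between 0.03 and 0.0385 m and angle between the y axis of wide_roll_0 and the y axis of display_board, either way round below 0.17 rad) or (x of wide_roll_1 in the frame of display_board between 0.0385 and 0.0495 m and y of wide_roll_1 in the frame of display_board between -0.015 and 0.015 m and z of wide_roll_1 in the frame of display_board between 0.03 and 0.0385 m and angle between the y axis of wide_roll_1 and the y axis of display_board, either way round below 0.17 rad) or (x of wide_roll_2 in the frame of display_board between 0.0385 and 0.0495 m and y of wide_roll_2 in the frame of display_board between -0.015 and 0.015 m and z of wide_roll_2 in the frame of display_board between 0.03 and 0.0385 m and angle between the y axis of wide_roll_2 and the y axis of display_board, either way round below 0.17 rad)) and ((x of wide_roll_0 in the frame of display_board between -0.0085 and 0.006 m and y of wide_roll_0 in the frame of display_board between -0.015 and 0.015 m and z of wide_roll_0 in the frame of display_board between 0.03 and 0.0385 m and angle between the y axis of wide_roll_0 and the y axis of display_board, either way round below 0.17 rad) or (x of wide_roll_1 in the frame of display_board between -0.0085 and 0.006 m and y of wide_roll_1 in the frame of display_board between -0.015 and 0.015 m and z of wide_roll_1 in the frame of display_board between 0.03 and 0.0385 m and angle between the y axis of wide_roll_1 and the y axis of display_board, either way round below 0.17 rad) or (x of wide_roll_2 in the frame of display_board between -0.0085 and 0.006 m and y of wide_roll_2 in the frame of display_board between -0.015 and 0.015 m and z of wide_roll_2 in the frame of display_board between 0.03 and 0.0385 m and angle between the y axis of wide_roll_2 and the y axis of display_board, either way round below 0.17 rad)) and ((height (world z) of wide_roll_0 below 0.035 m and horizontal distance between wide_roll_0 and display_board above 0.1 m) or (height (world z) of wide_roll_1 below 0.035 m and horizontal distance between wide_roll_1 and display_board above 0.1 m) or (height (world z) of wide_roll_2 below 0.035 m and horizontal distance between wide_roll_2 and display_board above 0.1 m))), for 0.2 s.
At the end, for the whole second after the job is handed in: Two wide rolls lie mid-board (15 mm), parallel to the rail (10 deg), first at the rail, second beside it, the chock flat, square, slope to the row, each 8-11 mm or less from its touching place; third rests in their groove, parallel, mid-board; half-width rolls moved under 25 mm; all at rest (x of chock_toe in the frame of display_board between -0.021 and -0.006 m and y of chock in the frame of display_board between -0.015 and 0.015 m and z of chock in the frame of display_board between 0.009 and 0.0145 m and angle between the x axis of chock and the x axis of display_board, either way round below 0.17 rad and angle between chock's own z axis and vertical below 0.08 rad and ((x of wide_roll_0 in the frame of display_board between 0.0385 and 0.0495 m and y of wide_roll_0 in the frame of display_board between -0.015 and 0.015 m and z of wide_roll_0 in the frame of display_board between 0.03 and 0.0385 m and angle between the y axis of wide_roll_0 and the y axis of display_board, either way round below 0.17 rad) or (x of wide_roll_1 in the frame of display_board between 0.0385 and 0.0495 m and y of wide_roll_1 in the frame of display_board between -0.015 and 0.015 m and z of wide_roll_1 in the frame of display_board between 0.03 and 0.0385 m and angle between the y axis of wide_roll_1 and the y axis of display_board, either way round below 0.17 rad) or (x of wide_roll_2 in the frame of display_board between 0.0385 and 0.0495 m and y of wide_roll_2 in the frame of display_board between -0.015 and 0.015 m and z of wide_roll_2 in the frame of display_board between 0.03 and 0.0385 m and angle between the y axis of wide_roll_2 and the y axis of display_board, either way round below 0.17 rad)) and ((x of wide_roll_0 in the frame of display_board between -0.0085 and 0.006 m and y of wide_roll_0 in the frame of display_board between -0.015 and 0.015 m and z of wide_roll_0 in the frame of display_board between 0.03 and 0.0385 m and angle between the y axis of wide_roll_0 and the y axis of display_board, either way round below 0.17 rad) or (x of wide_roll_1 in the frame of display_board between -0.0085 and 0.006 m and y of wide_roll_1 in the frame of display_board between -0.015 and 0.015 m and z of wide_roll_1 in the frame of display_board between 0.03 and 0.0385 m and angle between the y axis of wide_roll_1 and the y axis of display_board, either way round below 0.17 rad) or (x of wide_roll_2 in the frame of display_board between -0.0085 and 0.006 m and y of wide_roll_2 in the frame of display_board between -0.015 and 0.015 m and z of wide_roll_2 in the frame of display_board between 0.03 and 0.0385 m and angle between the y axis of wide_roll_2 and the y axis of display_board, either way round below 0.17 rad)) and ((x of wide_roll_0 in the frame of display_board between 0.012 and 0.037 m and y of wide_roll_0 in the frame of display_board between -0.015 and 0.015 m and z of wide_roll_0 in the frame of display_board between 0.066 and 0.077 m and angle between the y axis of wide_roll_0 and the y axis of display_board, either way round below 0.17 rad) or (x of wide_roll_1 in the frame of display_board between 0.012 and 0.037 m and y of wide_roll_1 in the frame of display_board between -0.015 and 0.015 m and z of wide_roll_1 in the frame of display_board between 0.066 and 0.077 m and angle between the y axis of wide_roll_1 and the y axis of display_board, either way round below 0.17 rad) or (x of wide_roll_2 in the frame of display_board between 0.012 and 0.037 m and y of wide_roll_2 in the frame of display_board between -0.015 and 0.015 m and z of wide_roll_2 in the frame of display_board between 0.066 and 0.077 m and angle between the y axis of wide_roll_2 and the y axis of display_board, either way round below 0.17 rad)) and distance of each of half_roll_0, half_roll_1 from where it was at the start of the episode below 0.025 m and linear speed of each of wide_roll_0, wide_roll_1, wide_roll_2, chock below 0.02 m/s and angular speed of each of wide_roll_0, wide_roll_1, wide_roll_2, chock below 0.3 rad/s).
It fails at once if a half-width roll is knocked away (more than 40 mm) (distance of any of half_roll_0, half_roll_1 from where it was at the start of the episode above 0.04 m).
It also fails if it takes over 120 s, if anything falls off the work surface, if the arm or the gripper's body presses on something with over 40 N, if the wrist force passes 120 N, or if a joint passes its speed limit or range.

## Working session

There is one attempt and no reset: what is moved stays moved. The work goes in short steps, Python scripts to look and compute and a tool call to move; the robot and the scene stay as the last step left them, time stands still between calls to the robot, and variables do not carry over. Pictures are saved under pics/ and viewed, at most 14 in all, crops included, and the job is handed in when it is done.

Besides the shell and the picture viewer there is one more tool, called after "Emit:" as name([rows], argument=value, ...), one row to a line, values as JSON. move_arm: Moves the arm, as the interface text tells. Its arguments: {"type":"object","properties":{"rows":{"type":"array","items":{"type":"array","items":{"type":"number"}}}},"required":["rows"]}

```bash
mkdir -p pics; cat > h.py <<'E'
import numpy as np, cv2
from plant import manip
def grab(name,fn=None,scale=1,crop=None):
    f=manip.grab_frame(name)
    if fn:
        im=f["img"]
        if crop: im=im[crop[1]:crop[3],crop[0]:crop[2]]
        cv2.imwrite("pics/"+fn,cv2.resize(im,None,fx=scale,fy=scale,interpolation=cv2.INTER_CUBIC))
    return f
def px2w(f,uv,z):
    uv=np.array(uv,float).reshape(-1,2);K=f["mtx"]
    d=np.stack([(uv[:,0]-K[0,2])/K[0,0],(uv[:,1]-K[1,2])/K[1,1]],1)
    s=d.copy()
    for _ in range(30): s=d/(1+f["k1"]*(s**2).sum(1,keepdims=True))
    r=np.c_[s,np.ones(len(s))]@f["R"]; c=-f["R"].T@f["t"]
    return c+r*((z-c[2])/r[:,2])[:,None]
def w2px(f,X):
    c=np.atleast_2d(X)@f["R"].T+f["t"]; s=c[:,:2]/c[:,2:]
    s=s*(1+f["k1"]*(s**2).sum(1,keepdims=True)); K=f["mtx"]
    return np.c_[s[:,0]*K[0,0]+K[0,2],s[:,1]*K[1,1]+K[1,2]]
E
python3 - <<'E'
from h import *
import pickle
for n in("top","scene"):
    f=grab(n,n+"0.png",1.25); pickle.dump(f,open(n+"0.pkl","wb"))
    print(n,-f["R"].T@f["t"],f["R"].round(2).tolist(),f["k1"],f["mtx"].tolist())
print(manip.tip_reach,manip.state())
E
```

```text
top [0.4053662  0.1529221  1.03633902] [[-0.01, -1.0, -0.01], [-1.0, 0.01, -0.08], [0.08, 0.01, -1.0]] -0.03214264796219179 [[455.0762255471297, 0.0, 313.48846913988035], [0.0, 455.0762255471297, 196.8855984948928], [0.0, 0.0, 1.0]]
scene [ 0.13328931 -0.5234122   0.93527859] [[0.89, -0.45, 0.01], [-0.33, -0.68, -0.65], [0.3, 0.58, -0.76]] -0.07094958671200388 [[509.58634545854187, 0.0, 314.9796271368672], [0.0, 509.58634545854187, 203.18998322138015], [0.0, 0.0, 1.0]]
0.019 {'time': 0.1, 'joint_pos': array([ 9.88986011e-01,  5.33181709e-02,  1.61417808e+00,  2.49450846e-05,
        1.47598994e+00, -1.18978251e-01]), 'joint_vel': array([-0.00046183, -0.00135553, -0.00333087,  0.00025521, -0.0005435 ,
        0.00093554]), 'joint_efforts': array([ 4.19225137e-05, -3.94901419e+01, -3.71366787e+01, -1.29395589e-04,
        3.89557550e-03,  3.52295524e-05]), 'tool_pos': array([0.27873884, 0.55880499, 0.2491562 ]), 'tool_rot': array([-3.36656661e-04,  2.29357096e-01,  9.73341886e-01, -8.84979059e-04]), 'contact_force': array([-0.59364936,  0.64646598,  1.18250051]), 'ft_torque': array([-0.04010222,  0.07228907, -0.0209297 ]), 'grasp_force': 0.0, 'gripper_width': 1.0014089944379572}
```

View pics/top0.png

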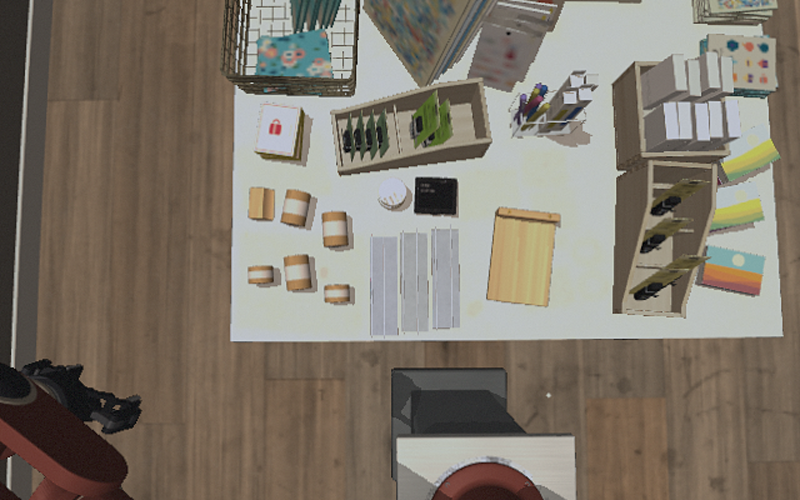

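View pics/scene0.png

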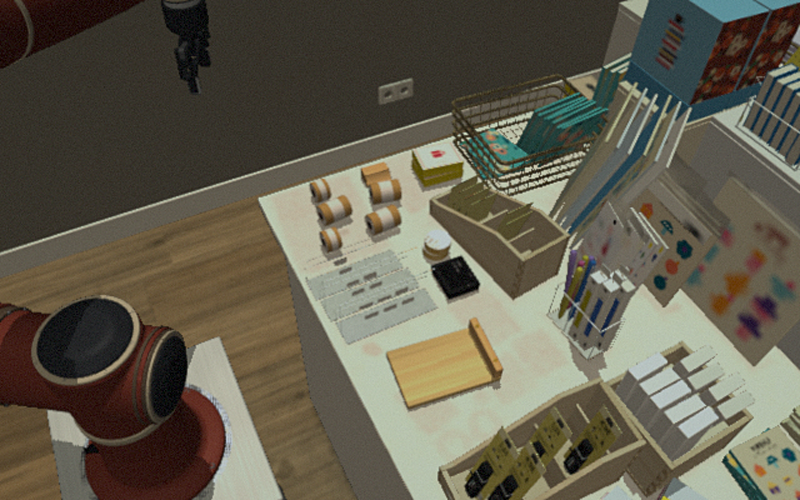

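The top view shows, at 1.25x: wide rolls near (295,208), (335,230), (298,272); half rolls near (260,274), (337,293); the chock near (261,203); and the board near (524,256) with its rail at the top (far) end. I'll enlarge two crops to measure.

```bash
python3 - <<'E'
import pickle,cv2
im=pickle.load(open("top0.pkl","rb"))["img"]
a=im[140:250,190:290]; b=im[160:250,380:455]
cv2.imwrite("pics/a.png",cv2.resize(a,None,fx=5,fy=5,interpolation=cv2.INTER_CUBIC))
cv2.imwrite("pics/b.png",cv2.resize(b,None,fx=6,fy=6,interpolation=cv2.INTER_CUBIC))
E
```

```text
(no output)
```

View pics/a.png

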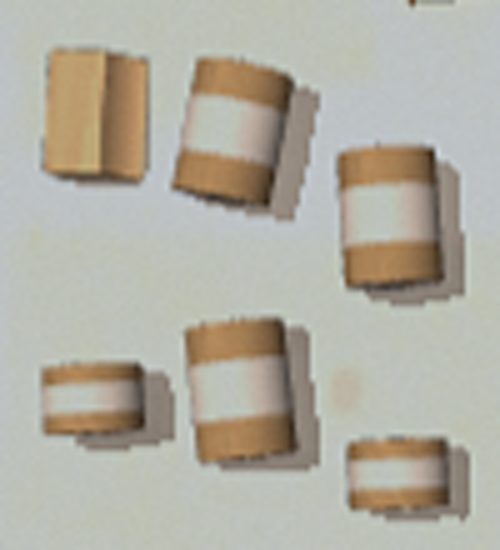

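View pics/b.png

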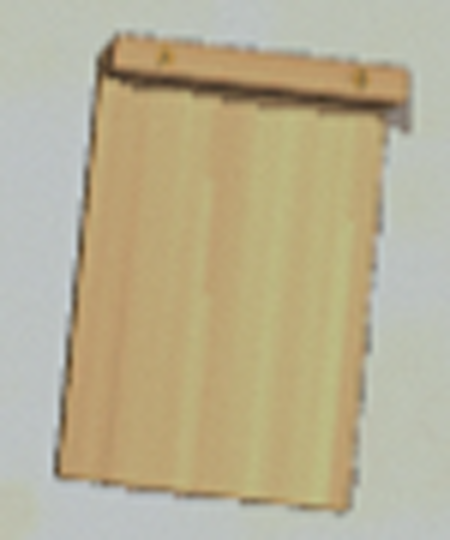

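```bash
python3 - <<'E'
from h import *
import pickle
f=pickle.load(open("top0.pkl","rb"))
np.set_printoptions(precision=4,suppress=True)
def A(p): return np.array(p)/5.+[190,140]
def B(p): return np.array(p)/6.+[380,160]
def rect(n,p,z):
    w=px2w(f,p,z)[:,:2]; TL,TR,BR,BL=w
    ax=(TL-BL+TR-BR)/2; cr=(TR-TL+BR-BL)/2
    print(n,"c",w.mean(0),"len",np.hypot(*ax),np.hypot(*cr),"axis deg",np.degrees(np.arctan2(ax[1],ax[0])),"cross",np.degrees(np.arctan2(cr[1],cr[0])))
rect("A",A([(200,62),(293,72),(268,203),(174,187)]),.022)
rect("B",A([(338,150),(436,147),(440,280),(343,285)]),.022)
rect("C",A([(187,325),(283,318),(295,455),(200,460)]),.022)
rect("D",A([(43,366),(143,364),(143,430),(43,432)]),.022)
rect("E",A([(348,440),(447,437),(448,505),(349,508)]),.022)
rect("chocktop",A([(52,50),(104,53),(99,174),(46,170)]),.026)
print("toe",px2w(f,A([(148,58),(144,182)]),0))
rect("rail top",B([(118,35),(410,68),(408,103),(107,72)]),.040)
print("near",px2w(f,B([(57,477),(347,510)]),.012))
print("inner foot",px2w(f,B([(105,82),(385,113)]),.012))
print("near b", px2w(f,B([(347,510)]),.0))
E
```

```text
A c [0.5596 0.3356] len 0.059224283554854484 0.04284356235354769 axis deg -10.793915357976333 cross -98.44967101712
B c [0.5207 0.2652] len 0.06059059621840194 0.043882761464445724 axis deg 2.011730055782758 cross -88.1079338931842
C c [0.443  0.3314] len 0.06108799060212099 0.042873830050174894 axis deg 5.627059157956447 cross -86.7927240802251
D c [0.4396 0.3979] len 0.029514634303606305 0.04499438701781842 axis deg 0.6566572473098994 cross -89.2239623619739
E c [0.4055 0.2612] len 0.03017640067933839 0.044137163282332297 axis deg 0.8837322404957652 cross -88.6284180645825
chocktop c [0.5684 0.4066] len 0.05483069306709141 0.023885163131542056 axis deg -1.8021445778795595 cross -94.36823444065975
toe [[0.5973 0.3796 0.    ]
 [0.5395 0.3808 0.    ]]
rail top c [ 0.5414 -0.0802] len 0.013606024657891042 0.10956062646757075 axis deg -11.682935347343282 cross -96.63386621842996
near [[ 0.3925 -0.0066  0.012 ]
 [ 0.3794 -0.1147  0.012 ]]
inner foot [[ 0.5409 -0.0277  0.012 ]
 [ 0.5284 -0.1333  0.012 ]]
near b [[ 0.3791 -0.1178  0.    ]]
```

Sizes agree with the specs: rolls 59–61 × 43–45 mm, board 109 mm wide. The board's centre is about (0.467, -0.071), yaw -6.8°. I'll grip rolls by their ends, so tool y lies along the roll axis. B goes first: turn, then shift.

Emit:
move_arm([
  [0, 0, 0, 0, 0, 6.8, 1],
  [0, 0, 0, 0, 0, 6.8, 1],
  [0, 0, 0, 0, 0, 6.8, 1],
  [0, 0, 0, 0, 0, 6.8, 1],
  [0, 0, 0, 0, 0, 6.8, 1],
  [0, 0, 0, 0, 0, 6.8, 1],
  [0, 0, 0, 0, 0, 6.8, 1],
  [0, 0, 0, 0, 0, 6.8, 1],
  [0, 0, 0, 0, 0, 7.1, 1],
  [-3, 2.3, 0, 0, 0, 0, 1],
  [-3, 2.3, 0, 0, 0, 0, 1],
  [-3, 2.3, 0, 0, 0, 0, 1],
  [-3, 2.3, 0, 0, 0, 0, 1],
  [-3, 2.3, 0, 0, 0, 0, 1],
  [-3, 2.3, 0, 0, 0, 0, 1],
  [-3, 2.3, 0, 0, 0, 0, 1],
  [-3, 2.3, 0, 0, 0, 0, 1],
  [-3, 2.3, 0, 0, 0, 0, 1],
  [-3, 2.3, 0, 0, 0, 0, 1],
])

```text
time: 1.68
tool_pos: [0.5199, 0.2657, 0.2498]
tool_rot: [-0.0, 0.695, 0.719, -0.0]
contact_force: [-0.1, 0.7, -0.1]
gripper_width: 0.999
grasp_force: 0.0
```

```bash
cat >> h.py <<'E'
from scipy.spatial.transform import Rotation as Ro
def yaw(s):
    M=Ro.from_quat(np.roll(s["tool_rot"],-1)).as_matrix(); return M,np.degrees(np.arctan2(M[1,1],M[0,1]))
BO=np.array([.467,-.0712]); BY=-6.8
def brd(bx,by=0):
    return BO+Ro.from_euler('z',BY,degrees=True).as_matrix()[:2,:2]@[bx,by]
def plan(x,y,z,yw):
    "turn about tool z (deg), then shift in tool axes (cm) after an ideal turn to pointing down"
    s=manip.state(); M,a=yaw(s); p=s["tool_pos"]
    t=np.radians(yw); D=np.array([x,y,z])-p
    r=lambda v:np.round(v,2).tolist()
    R1=np.array([[-np.sin(t),np.cos(t),0],[np.cos(t),np.sin(t),0],[0,0,-1]])
    print("t",round(s["time"],2),"pos",p.round(4),"yaw",round(a,2),"tilt",r(M[:2,2]),"turn z",round((a-yw+180)%360-180,2),
     "shift cm",r(R1@D*100),"F",s["contact_force"].round(1),"w",round(s["gripper_width"],3),"g",round(s["grasp_force"],1))
E
python3 - <<'E'
from h import *
plan(.5207,.2652,.025,2)
f=grab("wrist","w1.png")
E
```

```text
t 1.68 pos [0.5199 0.2657 0.2498] yaw 1.98 tilt [-0.0, -0.0] turn z -0.02 shift cm [-0.05, 0.08, 22.48] F [-0.1  0.7 -0.1] w 0.999 g 0.0
```

View pics/w1.png

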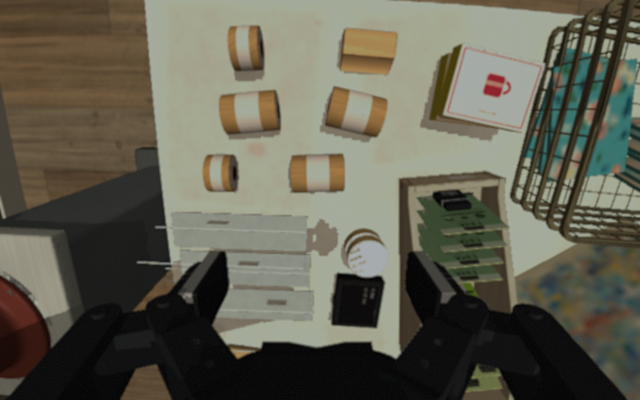

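The wrist picture shows the B roll ends at about (290,172) and (345,173), A's centre at (357,110) and C's at (249,111). I'll cross-check these against the top view.

```bash
python3 - <<'E'
from h import *
f=grab("wrist")
print(px2w(f,[(290,172),(345,173),(357,110),(249,111),(371,50)],.03).round(4))
print("top-camera estimate reprojected",w2px(f,[[.5207,.2652,.03],[.5596,.3356,.03],[.443,.3314,.03]]).round(1), brd(.0455),brd(.0035))
E
```

```text
[[0.4939 0.2627 0.03  ]
 [0.5569 0.2634 0.03  ]
 [0.5661 0.3335 0.03  ]
 [0.4488 0.3291 0.03  ]
 [0.5768 0.3943 0.03  ]]
top-camera estimate reprojected [[313.5 170.5]
 [351.1 107.8]
 [243.6 108.6]] [ 0.51217993 -0.07658738] [ 0.47047538 -0.07161441]
```

Emit:
move_arm([
  [0, 0.05, 4, 0, 0, 0, 1],
  [0, 0, 4, 0, 0, 0, 1],
  [0, 0, 4, 0, 0, 0, 1],
  [0, 0, 3, 0, 0, 0, 1],
  [0, 0, 2, 0, 0, 0, 1],
  [0, 0, 0, 0, 0, 0, 1],
])

```text
time: 2.28
tool_pos: [0.5149, 0.2663, 0.0737]
tool_rot: [-0.003, 0.695, 0.719, -0.005]
contact_force: [-0.8, -0.2, -0.7]
gripper_width: 1.002
grasp_force: 0.0
```

Emit:
move_arm([
  [0, 0, 0, 0, 0, 0, 1],
  [0, 0, 0, 0, 0, 0, 1],
])

```text
time: 2.45
tool_pos: [0.5206, 0.2681, 0.082]
tool_rot: [0.0, 0.695, 0.719, 0.001]
contact_force: [0.3, -0.1, 0.7]
gripper_width: 0.999
grasp_force: 0.0
```

```bash
python3 - <<'E'
from h import *
plan(.5225,.2652,.025,2)
f=grab("wrist","w2.png")
E
```

```text
t 2.45 pos [0.5206 0.2681 0.082 ] yaw 2.01 tilt [0.0, 0.0] turn z 0.01 shift cm [-0.3, 0.18, 5.7] F [ 0.3 -0.1  0.7] w 0.999 g 0.0
```

View pics/w2.png

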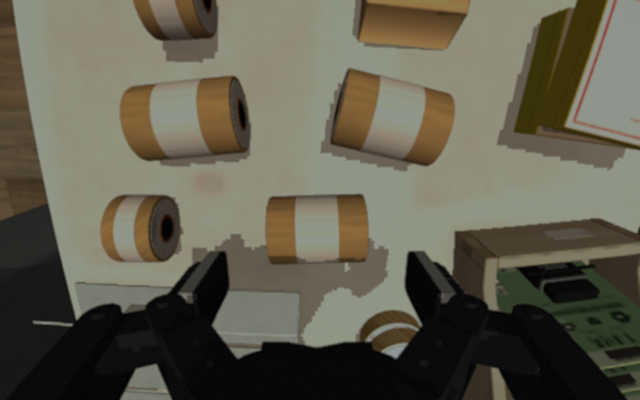

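The closer wrist picture shows roll B spanning columns 267–368 (centre 317), with its edges at rows 196 and 263. The jaws are centred at about 317. I'll refine y from here.

```bash
python3 - <<'E'
from h import *
f=grab("wrist"); 
def cyl(x,y,yw): # reproject silhouette rows of a roll
    t=np.radians(yw); n=np.array([-np.sin(t),np.cos(t)])
    return [w2px(f,[x+.022*np.cos(q)*n[0],y+.022*np.cos(q)*n[1],.022+.022*np.sin(q)])[0] for q in np.linspace(0,np.pi,61)]
for y in(.262,.2635,.265,.2665,.268):
    r=np.array(cyl(.5207,y,2)); print(y,r[:,1].min().round(1),r[:,1].max().round(1),r[:,0].mean().round(1))
E
```

```text
0.262 203.5 270.2 314.9
0.2635 201.2 268.1 314.9
0.265 198.9 266.0 315.0
0.2665 196.7 263.8 315.1
0.268 194.3 261.7 315.2
```

Emit:
move_arm([
  [-0.1, 0.15, 1.5, 0, 0, 0, 1],
  [0, 0, 1.5, 0, 0, 0, 1],
  [0, 0, 1.5, 0, 0, 0, 1],
  [0, 0, 0.8, 0, 0, 0, 1],
  [0, 0, 0.3, 0, 0, 0, 1],
  [0, 0, 0, 0, 0, 0, 1],
  [0, 0, 0, 0, 0, 0, 0],
  [0, 0, 0, 0, 0, 0, -0.5],
  [0, 0, 0, 0, 0, 0, -1],
  [0, 0, 0, 0, 0, 0, -1],
  [0, 0, 0, 0, 0, 0, -1],
  [0, 0, 0, 0, 0, 0, -1],
  [0, 0, 0, 0, 0, 0, -1],
])

```text
time: 3.63
tool_pos: [0.5226, 0.2669, 0.026]
tool_rot: [0.001, 0.695, 0.719, 0.001]
contact_force: [-0.3, 0.3, 5.6]
gripper_width: 0.693
grasp_force: 65.0
```

```bash
python3 - <<'E'
from h import *
print(brd(.0455)); plan(*brd(.044),.15,83.2)
E
```

```text
[ 0.51217993 -0.07658738]
t 3.63 pos [0.5226 0.2669 0.026 ] yaw 1.98 tilt [0.0, 0.0] turn z -81.22 shift cm [-2.88, -34.23, -12.4] F [-0.3  0.3  5.6] w 0.693 g 65.0
```

Emit:
move_arm([
  [0, 0, -2, 0, 0, 0, -1],
  [0, 0, -3.5, 0, 0, 0, -1],
  [0, 0, -3.5, 0, 0, 0, -1],
  [0, 0, -3.5, 0, 0, 0, -1],
  [0, 0, 0, 0, 0, -6.8, -1],
  [0, 0, 0, 0, 0, -6.8, -1],
  [0, 0, 0, 0, 0, -6.8, -1],
  [0, 0, 0, 0, 0, -6.8, -1],
  [0, 0, 0, 0, 0, -6.8, -1],
  [0, 0, 0, 0, 0, -6.8, -1],
  [0, 0, 0, 0, 0, -6.8, -1],
  [0, 0, 0, 0, 0, -6.8, -1],
  [0, 0, 0, 0, 0, -6.8, -1],
  [0, 0, 0, 0, 0, -6.8, -1],
  [0, 0, 0, 0, 0, -6.6, -1],
  [0, 0, 0, 0, 0, -6.6, -1],
])

```text
time: 4.97
tool_pos: [0.5206, 0.2662, 0.1484]
tool_rot: [-0.001, 0.057, 0.998, -0.0]
contact_force: [-0.3, 0.4, -0.8]
gripper_width: 0.69
grasp_force: 64.6
```

Emit:
move_arm([
  [-0.25, -3.4, 0, 0, 0, 0, -1],
  [-0.25, -3.4, 0, 0, 0, 0, -1],
  [-0.25, -3.4, 0, 0, 0, 0, -1],
  [-0.25, -3.4, 0, 0, 0, 0, -1],
  [-0.3, -3.4, 0, 0, 0, 0, -1],
  [-0.3, -3.4, 0, 0, 0, 0, -1],
  [-0.3, -3.4, 0, 0, 0, 0, -1],
  [-0.3, -3.4, 0, 0, 0, 0, -1],
  [-0.3, -3.4, 0, 0, 0, 0, -1],
  [-0.3, -3.4, 0, 0, 0, 0, -1],
  [0, 0, 0, 0, 0, 0, -1],
  [0, 0, 0, 0, 0, 0, -1],
])

```text
time: 5.97
tool_pos: [0.5081, -0.0757, 0.1487]
tool_rot: [-0.001, 0.061, 0.998, 0.0]
contact_force: [-1.1, -0.6, -1.6]
gripper_width: 0.697
grasp_force: 65.3
```

```bash
python3 - <<'E'
from h import *
plan(*brd(.044),.15,83.2)
f=grab("wrist","w3.png"); 
import pickle; pickle.dump(f,open("w3.pkl","wb"))
E
```

```text
t 5.97 pos [ 0.5081 -0.0757  0.1487] yaw 82.98 tilt [-0.0, 0.0] turn z -0.22 shift cm [-0.26, -0.04, -0.13] F [-1.1 -0.6 -1.6] w 0.697 g 65.3
```

View pics/w3.png

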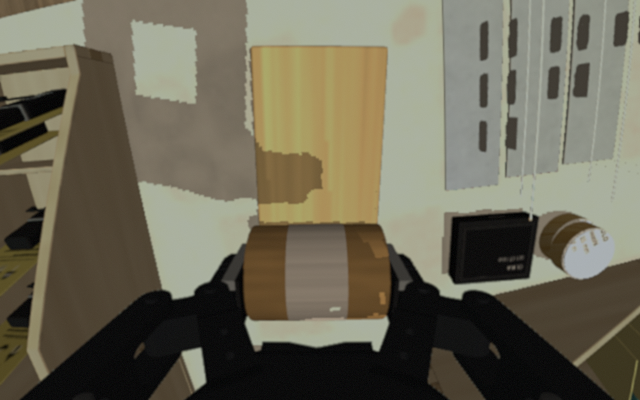

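The near corners of the board appear at (251,47) and (387,47). Its side edges run to (259,222) and (379,222), and the held roll spans columns 245–391 (centre 318).

```bash
python3 - <<'E'
from h import *
import pickle
f=pickle.load(open("w3.pkl","rb"))
w=px2w(f,[(251,47),(387,47),(259,222),(379,222)],.012); print(w.round(4))
def ang(a,b): return np.degrees(np.arctan2(*(a-b)[1::-1]))
print(ang(w[2],w[0]),ang(w[3],w[1]),ang(w[1],w[0]),np.hypot(*(w[1]-w[0])[:2]))
m=(w[0]+w[1])/2; 
for y in(-6.8,-6): print(m[:2]+.0825*np.array([np.cos(np.radians(y)),np.sin(np.radians(y))]))
E
```

```text
[[ 0.3821 -0.1119  0.012 ]
 [ 0.395  -0.0059  0.012 ]
 [ 0.5272 -0.1307  0.012 ]
 [ 0.5405 -0.022   0.012 ]]
-7.372385369239912 -6.319276459258918 83.06292396057499 0.10681383466042174
[ 0.47048069 -0.06868831]
[ 0.47060909 -0.06754358]
```

```bash
sed -i 's/^BO=.*/BO=np.array([.4695,-.0692]); BY=-6.8/' h.py; python3 - <<'E'
from h import *
plan(*brd(.042),.0395,83.2)
E
```

```text
t 6.02 pos [ 0.5082 -0.0746  0.1487] yaw 83.1 tilt [-0.0, 0.0] turn z -0.1 shift cm [-0.29, 0.07, 10.92] F [-0.5  0.5 -1.9] w 0.696 g 65.3
```

Emit:
move_arm([
  [-0.15, 0.05, 2.5, 0, 0, 0, -1],
  [-0.15, 0, 2.5, 0, 0, 0, -1],
  [0, 0, 2.5, 0, 0, 0, -1],
  [0, 0, 1.5, 0, 0, 0, -1],
  [0, 0, 1, 0, 0, 0, -1],
  [0, 0, 0.8, 0, 0, 0, -1],
  [0, 0, 0, 0, 0, 0, -1],
  [0, 0, 0, 0, 0, 0, -1],
  [0, 0, 0, 0, 0, 0, -1],
])

```text
time: 6.77
tool_pos: [0.5128, -0.0743, 0.0426]
tool_rot: [0.001, 0.059, 0.998, -0.0]
contact_force: [-0.2, 0.7, -0.8]
gripper_width: 0.691
grasp_force: 65.3
```

```bash
python3 - <<'E'
from h import *
plan(*brd(.0465),.038,83.2)
E
```

```text
t 6.77 pos [ 0.5128 -0.0743  0.0426] yaw 83.21 tilt [0.0, -0.0] turn z 0.01 shift cm [-0.29, -0.0, 0.46] F [-0.2  0.7 -0.8] w 0.691 g 65.3
```

Emit:
move_arm([
  [0, 0, 0.2, 0, 0, 0, -1],
  [0, 0, 0.15, 0, 0, 0, -1],
  [0, 0, 0, 0, 0, 0, -1],
  [-0.1, 0, 0, 0, 0, 0, -1],
  [-0.1, 0, 0, 0, 0, 0, -1],
  [0, 0, 0, 0, 0, 0, -1],
  [0, 0, 0, 0, 0, 0, -1],
])

```text
time: 7.35
tool_pos: [0.5139, -0.0747, 0.038]
tool_rot: [0.0, 0.06, 0.998, -0.0]
contact_force: [-1.0, 0.1, 0.3]
gripper_width: 0.692
grasp_force: 65.4
```

Emit:
move_arm([
  [-0.1, 0, 0, 0, 0, 0, -1],
  [0, 0, 0, 0, 0, 0, -1],
  [0, 0, 0, 0, 0, 0, -1],
])

```text
time: 7.6
tool_pos: [0.514, -0.0747, 0.038]
tool_rot: [-0.001, 0.06, 0.998, 0.0]
contact_force: [-4.9, 0.6, 6.0]
gripper_width: 0.693
grasp_force: 66.0
```

The rail contact is felt at tool x ≈ 0.514, so the board origin's x is about 0.468. Releasing.

Emit:
move_arm([
  [0.1, 0, 0, 0, 0, 0, -1],
  [0, 0, 0, 0, 0, 0, -0.2],
  [0, 0, 0, 0, 0, 0, 0.4],
  [0, 0, 0, 0, 0, 0, 1],
  [0, 0, 0, 0, 0, 0, 1],
  [0, 0, 0, 0, 0, 0, 1],
  [0, 0, -1.5, 0, 0, 0, 1],
  [0, 0, -3, 0, 0, 0, 1],
  [0, 0, -4, 0, 0, 0, 1],
  [0, 0, -4, 0, 0, 0, 1],
  [0, 0, 0, 0, 0, 0, 1],
])

```text
time: 8.52
tool_pos: [0.5189, -0.076, 0.1726]
tool_rot: [0.008, 0.059, 0.998, -0.002]
contact_force: [1.5, -0.9, 0.9]
gripper_width: 1.003
grasp_force: 0.0
```

```bash
sed -i 's/^BO=.*/BO=np.array([.468,-.0692]); BY=-6.8/' h.py; python3 - <<'E'
from h import *
plan(.5615,.337,.10,-10)
f=grab("top","t1.png",5,(375,150,475,260))
E
```

```text
t 8.52 pos [ 0.5189 -0.076   0.1726] yaw 83.2 tilt [0.02, -0.0] turn z 93.2 shift cm [41.41, -2.98, 7.26] F [ 1.5 -0.9  0.9] w 1.003 g 0.0
```

View pics/t1.png

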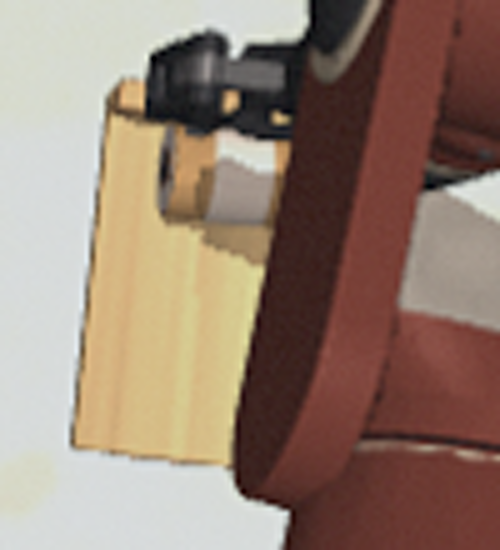

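Roll 1 rests at the rail, though the arm partly hides it. Next is roll A.

Emit:
move_arm([
  [0, 0, 0, 0, 0, 6.66, 1],
  [0, 0, 0, 0, 0, 6.66, 1],
  [0, 0, 0, 0, 0, 6.66, 1],
  [0, 0, 0, 0, 0, 6.66, 1],
  [0, 0, 0, 0, 0, 6.66, 1],
  [0, 0, 0, 0, 0, 6.66, 1],
  [0, 0, 0, 0, 0, 6.66, 1],
  [0, 0, 0, 0, 0, 6.66, 1],
  [0, 0, 0, 0, 0, 6.66, 1],
  [0, 0, 0, 0, 0, 6.66, 1],
  [0, 0, 0, 0, 0, 6.66, 1],
  [0, 0, 0, 0, 0, 6.66, 1],
  [0, 0, 0, 0, 0, 6.66, 1],
  [0, 0, 0, 0, 0, 6.66, 1],
])

```text
time: 9.73
tool_pos: [0.5132, -0.0744, 0.1613]
tool_rot: [-0.001, 0.768, 0.64, -0.001]
contact_force: [-0.2, 0.2, 0.5]
gripper_width: 1.002
grasp_force: 0.0
```

Emit:
move_arm([
  [3.4, -0.25, 0, 0, 0, 0, 1],
  [3.4, -0.25, 0, 0, 0, 0, 1],
  [3.4, -0.25, 0, 0, 0, 0, 1],
  [3.4, -0.25, 0, 0, 0, 0, 1],
  [3.4, -0.25, 0, 0, 0, 0, 1],
  [3.4, -0.25, 0, 0, 0, 0, 1],
  [3.4, -0.25, 0, 0, 0, 0, 1],
  [3.4, -0.25, 0, 0, 0, 0, 1],
  [3.4, -0.25, 0, 0, 0, 0, 1],
  [3.4, -0.25, 0, 0, 0, 0, 1],
  [3.4, -0.25, 0, 0, 0, 0, 1],
  [3.4, -0.25, 0, 0, 0, 0, 1],
  [0, 0, 2, 0, 0, 0, 1],
  [0, 0, 2, 0, 0, 0, 1],
  [0, 0, 2, 0, 0, 0, 1],
  [0, 0, 2, 0, 0, 0, 1],
  [0, 0, 0, 0, 0, 0, 1],
  [0, 0, 0, 0, 0, 0, 1],
])

```text
time: 11.23
tool_pos: [0.5538, 0.3317, 0.0801]
tool_rot: [-0.001, 0.766, 0.642, -0.002]
contact_force: [1.1, -0.4, 1.2]
gripper_width: 1.0
grasp_force: 0.0
```

```bash
python3 - <<'E'
from h import *
plan(.5615,.337,.0255,-10)
f=grab("wrist","w4.png")
import pickle; pickle.dump(f,open("w4.pkl","wb"))
E
```

```text
t 11.23 pos [0.5538 0.3317 0.0801] yaw -10.05 tilt [-0.0, -0.0] turn z -0.05 shift cm [0.65, 0.66, 5.46] F [ 1.1 -0.4  1.2] w 1.0 g 0.0
```

View pics/w4.png

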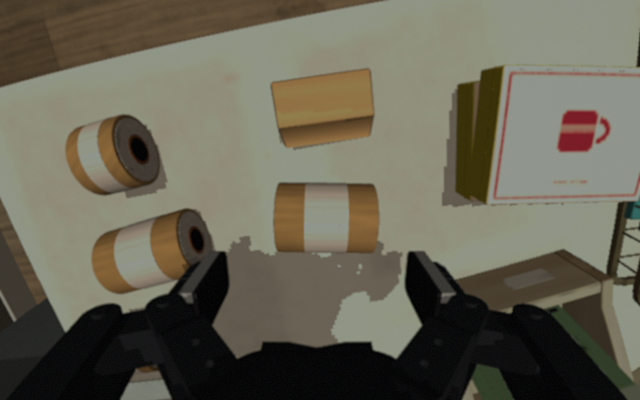

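Roll A lies level in view at columns 274–379, rows 183–252. Its offset of about (+0.7, +0.6) cm agrees with the plan.

Emit:
move_arm([
  [0.35, 0.3, 0, 0, 0, 0, 1],
  [0.35, 0.3, 1.5, 0, 0, 0, 1],
  [0, 0, 1.5, 0, 0, 0, 1],
  [0, 0, 1.5, 0, 0, 0, 1],
  [0, 0, 0.6, 0, 0, 0, 1],
  [0, 0, 0.3, 0, 0, 0, 1],
  [0, 0, 0, 0, 0, 0, 1],
  [0, 0, 0, 0, 0, 0, 0],
  [0, 0, 0, 0, 0, 0, -0.5],
  [0, 0, 0, 0, 0, 0, -1],
  [0, 0, 0, 0, 0, 0, -1],
  [0, 0, 0, 0, 0, 0, -1],
  [0, 0, 0, 0, 0, 0, -1],
])

```text
time: 12.37
tool_pos: [0.5635, 0.3386, 0.0301]
tool_rot: [0.0, 0.766, 0.642, 0.001]
contact_force: [1.1, -0.0, 4.6]
gripper_width: 0.692
grasp_force: 65.6
```

```bash
python3 - <<'E'
from h import *
plan(*brd(-.005),.165,83.2)
E
```

```text
t 12.37 pos [0.5635 0.3386 0.0301] yaw -10.06 tilt [0.0, 0.0] turn z -93.26 shift cm [5.15, -41.63, -13.49] F [ 1.1 -0.   4.6] w 0.692 g 65.6
```

Emit:
move_arm([
  [0, 0, -2, 0, 0, 0, -1],
  [0, 0, -3.5, 0, 0, 0, -1],
  [0, 0, -4, 0, 0, 0, -1],
  [0, 0, -4, 0, 0, 0, -1],
  [0, 0, 0, 0, 0, -6.66, -1],
  [0, 0, 0, 0, 0, -6.66, -1],
  [0, 0, 0, 0, 0, -6.66, -1],
  [0, 0, 0, 0, 0, -6.66, -1],
  [0, 0, 0, 0, 0, -6.66, -1],
  [0, 0, 0, 0, 0, -6.66, -1],
  [0, 0, 0, 0, 0, -6.66, -1],
  [0, 0, 0, 0, 0, -6.66, -1],
  [0, 0, 0, 0, 0, -6.66, -1],
  [0, 0, 0, 0, 0, -6.66, -1],
  [0, 0, 0, 0, 0, -6.66, -1],
  [0, 0, 0, 0, 0, -6.66, -1],
  [0, 0, 0, 0, 0, -6.66, -1],
  [0, 0, 0, 0, 0, -6.66, -1],
])

```text
time: 13.87
tool_pos: [0.5619, 0.338, 0.1627]
tool_rot: [-0.001, 0.057, 0.998, -0.0]
contact_force: [0.4, -0.4, -1.3]
gripper_width: 0.695
grasp_force: 65.2
```

Emit:
move_arm([
  [0.4, -3.2, 0, 0, 0, 0, -1],
  [0.4, -3.2, 0, 0, 0, 0, -1],
  [0.4, -3.2, 0, 0, 0, 0, -1],
  [0.4, -3.2, 0, 0, 0, 0, -1],
  [0.4, -3.2, 0, 0, 0, 0, -1],
  [0.4, -3.2, 0, 0, 0, 0, -1],
  [0.4, -3.2, 0, 0, 0, 0, -1],
  [0.4, -3.2, 0, 0, 0, 0, -1],
  [0.4, -3.2, 0, 0, 0, 0, -1],
  [0.4, -3.2, 0, 0, 0, 0, -1],
  [0.4, -3.2, 0, 0, 0, 0, -1],
  [0.4, -3.2, 0, 0, 0, 0, -1],
  [0.4, -3.2, 0, 0, 0, 0, -1],
  [0, 0, 0, 0, 0, 0, -1],
  [0, 0, 0, 0, 0, 0, -1],
])

```text
time: 15.12
tool_pos: [0.4608, -0.0696, 0.1632]
tool_rot: [-0.001, 0.061, 0.998, 0.0]
contact_force: [0.8, 0.1, -1.0]
gripper_width: 0.692
grasp_force: 65.5
```

```bash
python3 - <<'E'
from h import *
plan(*brd(-.004),.045,83.2)
f=grab("wrist","w5.png")
E
```

```text
t 15.12 pos [ 0.4608 -0.0696  0.1632] yaw 82.99 tilt [-0.0, 0.0] turn z -0.21 shift cm [-0.31, 0.13, 11.82] F [ 0.8  0.1 -1. ] w 0.692 g 65.5
```

View pics/w5.png

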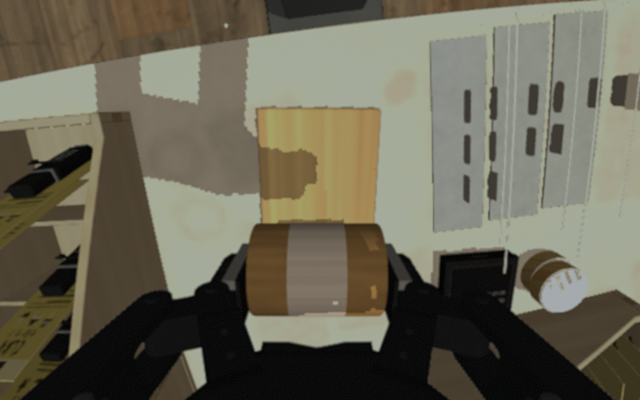

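The held roll (columns 246–390) is centred over the board (257–380). I'll lower it short of roll 1, then push forward until it touches.

Emit:
move_arm([
  [0, 0.05, 2.5, 0, 0, 0, -1],
  [0, 0, 2.5, 0, 0, 0, -1],
  [0, 0, 2.5, 0, 0, 0, -1],
  [0, 0, 2, 0, 0, 0, -1],
  [0, 0, 1.5, 0, 0, 0, -1],
  [0, 0, 0.7, 0, 0, 0, -1],
  [0, 0, 0, 0, 0, 0, -1],
  [0, 0, 0, 0, 0, 0, -1],
  [0, 0, 0, 0, 0, 0, -1],
])

```text
time: 15.92
tool_pos: [0.4628, -0.068, 0.0481]
tool_rot: [0.001, 0.059, 0.998, -0.0]
contact_force: [0.2, 0.1, -0.6]
gripper_width: 0.694
grasp_force: 65.5
```

```bash
python3 - <<'E'
from h import *
plan(*brd(.0025),.042,83.2)
E
```

```text
t 15.92 pos [ 0.4628 -0.068   0.0481] yaw 83.23 tilt [0.0, -0.0] turn z 0.03 shift cm [-0.78, -0.06, 0.61] F [ 0.2  0.1 -0.6] w 0.694 g 65.5
```

Emit:
move_arm([
  [-0.2, 0, 0.3, 0, 0, 0, -1],
  [-0.2, 0, 0.15, 0, 0, 0, -1],
  [-0.1, 0, 0, 0, 0, 0, -1],
  [-0.1, 0, 0, 0, 0, 0, -1],
  [-0.1, 0, 0, 0, 0, 0, -1],
  [0, 0, 0, 0, 0, 0, -1],
  [0, 0, 0, 0, 0, 0, -1],
])

```text
time: 16.5
tool_pos: [0.4687, -0.069, 0.0424]
tool_rot: [0.0, 0.059, 0.998, -0.0]
contact_force: [-0.6, 0.1, -0.7]
gripper_width: 0.697
grasp_force: 65.5
```

Emit:
move_arm([
  [-0.1, 0, 0, 0, 0, 0, -1],
  [0, 0, 0, 0, 0, 0, -1],
  [0, 0, 0, 0, 0, 0, -1],
])

```text
time: 16.75
tool_pos: [0.4696, -0.0691, 0.0422]
tool_rot: [-0.0, 0.059, 0.998, 0.0]
contact_force: [0.6, 0.5, -0.7]
gripper_width: 0.691
grasp_force: 65.5
```

Emit:
move_arm([
  [-0.05, 0, 0.1, 0, 0, 0, -1],
  [0, 0, 0, 0, 0, 0, -1],
  [0, 0, 0, 0, 0, 0, -1],
])

```text
time: 17.0
tool_pos: [0.4698, -0.0691, 0.042]
tool_rot: [-0.001, 0.059, 0.998, 0.0]
contact_force: [-4.8, 0.4, 6.2]
gripper_width: 0.688
grasp_force: 66.6
```

Emit:
move_arm([
  [-0.1, 0, 0.1, 0, 0, 0, -1],
  [0, 0, 0, 0, 0, 0, -1],
  [0, 0, 0, 0, 0, 0, -1],
])

```text
time: 17.25
tool_pos: [0.47, -0.0692, 0.0419]
tool_rot: [-0.003, 0.059, 0.998, 0.0]
contact_force: [-11.3, 2.3, 17.3]
gripper_width: 0.692
grasp_force: 67.9
```

Contact at board x ≈ 2 mm, as expected. Backing off the pressure and releasing.

Emit:
move_arm([
  [0.12, 0, -0.15, 0, 0, 0, -1],
  [0, 0, 0, 0, 0, 0, -0.2],
  [0, 0, 0, 0, 0, 0, 0.4],
  [0, 0, 0, 0, 0, 0, 1],
  [0, 0, 0, 0, 0, 0, 1],
  [0, 0, 0, 0, 0, 0, 1],
  [0, 0, -1.5, 0, 0, 0, 1],
  [0, 0, -3, 0, 0, 0, 1],
  [0, 0, -4, 0, 0, 0, 1],
  [0, 0, -4, 0, 0, 0, 1],
  [0, 0, 0, 0, 0, 0, 1],
])

```text
time: 18.17
tool_pos: [0.475, -0.0706, 0.1764]
tool_rot: [0.008, 0.059, 0.998, -0.002]
contact_force: [0.1, -1.2, 0.9]
gripper_width: 0.999
grasp_force: 0.0
```

```bash
python3 - <<'E'
from h import *
plan(.570,.409,.165,-2)
E
```

```text
t 18.17 pos [ 0.475  -0.0706  0.1764] yaw 83.19 tilt [0.02, -0.0] turn z 85.19 shift cm [48.27, 7.82, 1.14] F [ 0.1 -1.2  0.9] w 0.999 g 0.0
```

Emit:
move_arm([
  [0, 0, 0, 0, 0, 7.1, 1],
  [0, 0, 0, 0, 0, 7.1, 1],
  [0, 0, 0, 0, 0, 7.1, 1],
  [0, 0, 0, 0, 0, 7.1, 1],
  [0, 0, 0, 0, 0, 7.1, 1],
  [0, 0, 0, 0, 0, 7.1, 1],
  [0, 0, 0, 0, 0, 7.1, 1],
  [0, 0, 0, 0, 0, 7.1, 1],
  [0, 0, 0, 0, 0, 7.1, 1],
  [0, 0, 0, 0, 0, 7.1, 1],
  [0, 0, 0, 0, 0, 7.1, 1],
  [0, 0, 0, 0, 0, 7.1, 1],
])

```text
time: 19.17
tool_pos: [0.4701, -0.0692, 0.1666]
tool_rot: [0.0, 0.722, 0.692, 0.0]
contact_force: [0.3, 0.2, 0.4]
gripper_width: 1.001
grasp_force: 0.0
```

Emit:
move_arm([
  [3.7, 0.64, 0, 0, 0, 0, 1],
  [3.7, 0.64, 0, 0, 0, 0, 1],
  [3.7, 0.64, 0, 0, 0, 0, 1],
  [3.7, 0.64, 0, 0, 0, 0, 1],
  [3.7, 0.64, 0, 0, 0, 0, 1],
  [3.7, 0.64, 0, 0, 0, 0, 1],
  [3.7, 0.64, 0, 0, 0, 0, 1],
  [3.7, 0.64, 0, 0, 0, 0, 1],
  [3.7, 0.64, 0, 0, 0, 0, 1],
  [3.7, 0.64, 0, 0, 0, 0, 1],
  [3.7, 0.64, 0, 0, 0, 0, 1],
  [3.7, 0.64, 0, 0, 0, 0, 1],
  [3.5, 0.64, 0, 0, 0, 0, 1],
  [0, 0, 2, 0, 0, 0, 1],
  [0, 0, 2, 0, 0, 0, 1],
  [0, 0, 2, 0, 0, 0, 1],
  [0, 0, 2, 0, 0, 0, 1],
  [0, 0, 0, 0, 0, 0, 1],
  [0, 0, 0, 0, 0, 0, 1],
])

```text
time: 20.75
tool_pos: [0.569, 0.4062, 0.0848]
tool_rot: [-0.0, 0.719, 0.695, -0.002]
contact_force: [0.3, -0.0, 0.3]
gripper_width: 1.002
grasp_force: 0.0
```

```bash
python3 - <<'E'
from h import *
plan(.570,.4085,.019,-2)
f=grab("wrist","w6.png")
g=grab("top","t2.png",5,(375,150,475,260))
import pickle; pickle.dump((f,g),open("w6.pkl","wb"))
E
```

```text
t 20.75 pos [0.569  0.4062 0.0848] yaw -2.01 tilt [-0.0, -0.0] turn z -0.01 shift cm [0.24, 0.1, 6.58] F [ 0.3 -0.   0.3] w 1.002 g 0.0
```

View pics/w6.png

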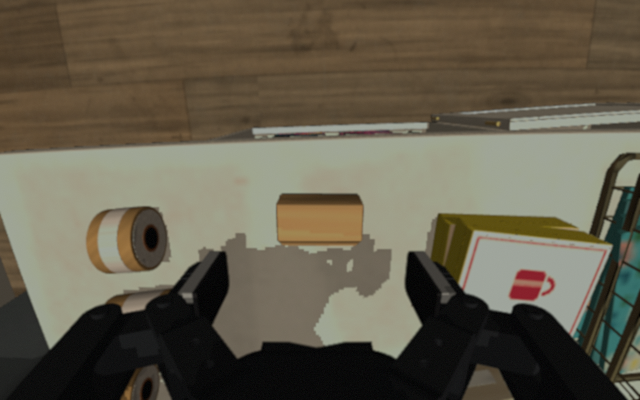

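View pics/t2.png

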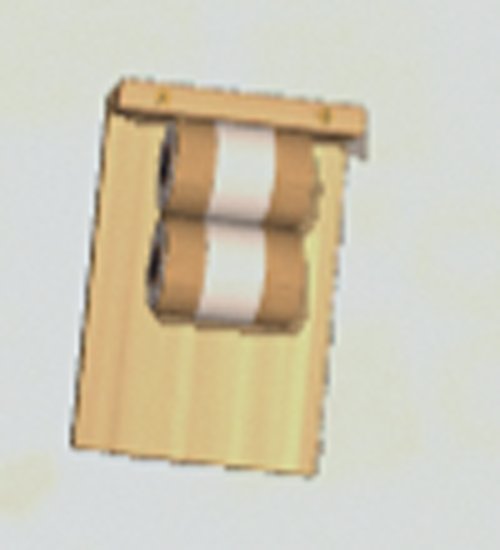

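The top view shows both rolls in a tight row at the rail, mid-board. The wrist view shows the chock at columns 277–363, rows 193–244. I'll project a chock model to check the offset.

```bash
python3 - <<'E'
from h import *
import pickle
f,g=pickle.load(open("w6.pkl","rb"))
print("cam",-f["R"].T@f["t"])
def ch(gx,gy,yw): # grip point (x=-7.5), chock y-axis angle yw
    t=np.radians(yw); ey=np.array([np.cos(t),np.sin(t)]); ex=np.array([np.sin(t),-np.cos(t)])
    o=np.array([gx,gy])+.0075*ex
    return [np.r_[o+a*ex+b*ey,c] for a,c in((-.0205,0),(-.0205,.026),(.0055,.026),(.0205,0)) for b in(-.028,.028)]
for a in((.569,.4062,-2),(.570,.4085,-2)): print(a,w2px(f,ch(*a)).round(0).tolist())
E
```

```text
cam [0.57200263 0.47911582 0.20669836]
(0.569, 0.4062, -2) [[277.0, 197.0], [356.0, 197.0], [272.0, 208.0], [361.0, 208.0], [274.0, 246.0], [359.0, 246.0], [279.0, 249.0], [354.0, 249.0]]
(0.57, 0.4085, -2) [[278.0, 194.0], [358.0, 194.0], [273.0, 205.0], [363.0, 205.0], [275.0, 243.0], [361.0, 243.0], [280.0, 246.0], [355.0, 246.0]]
```

```bash
python3 - <<'E'
import pickle,cv2
f,g=pickle.load(open("w6.pkl","rb"))
cv2.imwrite("pics/w6c.png",cv2.resize(f["img"][170:265,250:390],None,fx=5,fy=5,interpolation=cv2.INTER_CUBIC))
E
```

```text
(no output)
```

View pics/w6c.png

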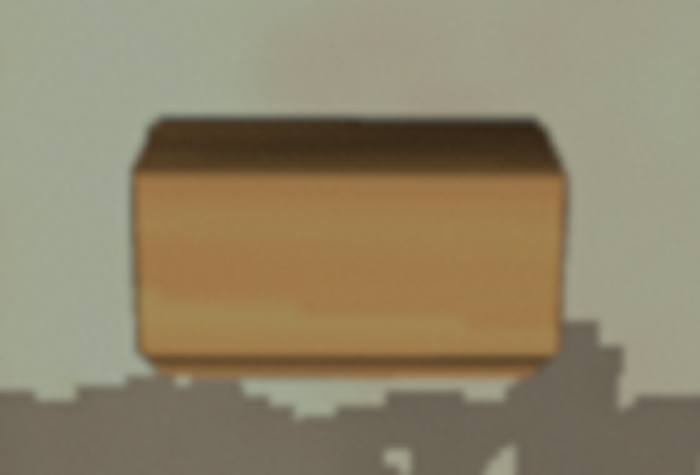

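The chock matches the model at (0.571, 0.409), yaw -2°. Gripping it.

Emit:
move_arm([
  [0.28, 0.2, 1.5, 0, 0, 0, 1],
  [0, 0, 1.5, 0, 0, 0, 1],
  [0, 0, 1.5, 0, 0, 0, 1],
  [0, 0, 1, 0, 0, 0, 1],
  [0, 0, 0.6, 0, 0, 0, 1],
  [0, 0, 0, 0, 0, 0, 1],
  [0, 0, 0, 0, 0, 0, 1],
  [0, 0, 0, 0, 0, 0, 0],
  [0, 0, 0, 0, 0, 0, -0.5],
  [0, 0, 0, 0, 0, 0, -1],
  [0, 0, 0, 0, 0, 0, -1],
  [0, 0, 0, 0, 0, 0, -1],
  [0, 0, 0, 0, 0, 0, -1],
])

```text
time: 21.93
tool_pos: [0.573, 0.41, 0.0274]
tool_rot: [0.0, 0.719, 0.695, 0.001]
contact_force: [-0.3, 0.4, 4.9]
gripper_width: 0.638
grasp_force: 66.3
```

```bash
python3 - <<'E'
from h import *
plan(*brd(-.060),.165,83.2)
E
```

```text
t 21.93 pos [0.573  0.41   0.0274] yaw -2.02 tilt [0.0, 0.0] turn z -85.22 shift cm [10.75, -48.82, -13.76] F [-0.3  0.4  4.9] w 0.638 g 66.3
```

Emit:
move_arm([
  [0, 0, -2, 0, 0, 0, -1],
  [0, 0, -3.5, 0, 0, 0, -1],
  [0, 0, -4, 0, 0, 0, -1],
  [0, 0, -4, 0, 0, 0, -1],
  [0, 0, 0, 0, 0, -7.1, -1],
  [0, 0, 0, 0, 0, -7.1, -1],
  [0, 0, 0, 0, 0, -7.1, -1],
  [0, 0, 0, 0, 0, -7.1, -1],
  [0, 0, 0, 0, 0, -7.1, -1],
  [0, 0, 0, 0, 0, -7.1, -1],
  [0, 0, 0, 0, 0, -7.1, -1],
  [0, 0, 0, 0, 0, -7.1, -1],
  [0, 0, 0, 0, 0, -7.1, -1],
  [0, 0, 0, 0, 0, -7.1, -1],
  [0, 0, 0, 0, 0, -7.1, -1],
  [0, 0, 0, 0, 0, -7.1, -1],
])

```text
time: 23.27
tool_pos: [0.5713, 0.409, 0.1595]
tool_rot: [-0.001, 0.056, 0.998, -0.001]
contact_force: [-0.0, -0.1, -0.7]
gripper_width: 0.636
grasp_force: 65.6
```

Emit:
move_arm([
  [0.8, -3.49, 0, 0, 0, 0, -1],
  [0.8, -3.49, 0, 0, 0, 0, -1],
  [0.8, -3.49, 0, 0, 0, 0, -1],
  [0.8, -3.49, 0, 0, 0, 0, -1],
  [0.8, -3.49, 0, 0, 0, 0, -1],
  [0.8, -3.49, 0, 0, 0, 0, -1],
  [0.8, -3.49, 0, 0, 0, 0, -1],
  [0.8, -3.49, 0, 0, 0, 0, -1],
  [0.8, -3.49, 0, 0, 0, 0, -1],
  [0.8, -3.49, 0, 0, 0, 0, -1],
  [0.8, -3.49, 0, 0, 0, 0, -1],
  [0.7, -3.49, 0, 0, 0, 0, -1],
  [0.7, -3.49, 0, 0, 0, 0, -1],
  [0.3, -3.49, 0, 0, 0, 0, -1],
  [0, 0, 0, 0, 0, 0, -1],
  [0, 0, 0, 0, 0, 0, -1],
])

```text
time: 24.6
tool_pos: [0.409, -0.0645, 0.1602]
tool_rot: [-0.0, 0.062, 0.998, 0.0]
contact_force: [-0.4, 0.2, -0.9]
gripper_width: 0.634
grasp_force: 65.6
```

```bash
python3 - <<'E'
from h import *
plan(*brd(-.050),.045,83.2)
E
```

```text
t 24.6 pos [ 0.409  -0.0645  0.1602] yaw 82.94 tilt [-0.0, 0.0] turn z -0.26 shift cm [-0.92, 0.23, 11.52] F [-0.4  0.2 -0.9] w 0.634 g 65.6
```

Emit:
move_arm([
  [-0.45, 0.1, 2.5, 0, 0, 0, -1],
  [-0.45, 0.1, 2.5, 0, 0, 0, -1],
  [0, 0, 2.5, 0, 0, 0, -1],
  [0, 0, 2, 0, 0, 0, -1],
  [0, 0, 1.5, 0, 0, 0, -1],
  [0, 0, 0.5, 0, 0, 0, -1],
  [0, 0, 0, 0, 0, 0, -1],
  [0, 0, 0, 0, 0, 0, -1],
  [0, 0, 0, 0, 0, 0, -1],
])

```text
time: 25.35
tool_pos: [0.42, -0.0622, 0.0471]
tool_rot: [0.001, 0.059, 0.998, -0.0]
contact_force: [1.0, 0.5, -0.2]
gripper_width: 0.639
grasp_force: 65.6
```

```bash
python3 - <<'E'
from h import *
plan(*brd(-.040),.0394,83.2)
E
```

```text
t 25.35 pos [ 0.42   -0.0622  0.0471] yaw 83.23 tilt [0.0, -0.0] turn z 0.03 shift cm [-0.85, -0.12, 0.77] F [ 1.   0.5 -0.2] w 0.639 g 65.6
```

Lower to the board surface first.

Emit:
move_arm([
  [-0.1, -0.1, 0.3, 0, 0, 0, -1],
  [0, 0, 0.2, 0, 0, 0, -1],
  [0, 0, 0.15, 0, 0, 0, -1],
  [0, 0, 0, 0, 0, 0, -1],
  [0, 0, 0, 0, 0, 0, -1],
])

```text
time: 25.77
tool_pos: [0.4198, -0.0636, 0.0394]
tool_rot: [0.0, 0.06, 0.998, -0.0]
contact_force: [0.5, -0.5, -1.0]
gripper_width: 0.641
grasp_force: 65.6
```

Emit:
move_arm([
  [0, 0, 0.1, 0, 0, 0, -1],
  [0, 0, 0, 0, 0, 0, -1],
  [0, 0, 0, 0, 0, 0, -1],
])

```text
time: 26.02
tool_pos: [0.4201, -0.0636, 0.0394]
tool_rot: [-0.0, 0.059, 0.998, 0.0]
contact_force: [-2.4, 0.4, 5.6]
gripper_width: 0.634
grasp_force: 66.3
```

Emit:
move_arm([
  [0, 0, -0.1, 0, 0, 0, -1],
  [-0.2, 0, 0, 0, 0, 0, -1],
  [-0.2, 0, 0, 0, 0, 0, -1],
  [-0.2, 0, 0, 0, 0, 0, -1],
  [-0.1, 0, 0, 0, 0, 0, -1],
  [0, 0, 0, 0, 0, 0, -1],
  [0, 0, 0, 0, 0, 0, -1],
])

```text
time: 26.6
tool_pos: [0.4272, -0.0644, 0.0394]
tool_rot: [0.0, 0.059, 0.998, -0.0]
contact_force: [0.6, 0.0, -0.7]
gripper_width: 0.64
grasp_force: 65.8
```

Emit:
move_arm([
  [-0.1, 0, 0, 0, 0, 0, -1],
  [-0.1, 0, 0, 0, 0, 0, -1],
  [0, 0, 0, 0, 0, 0, -1],
  [0, 0, 0, 0, 0, 0, -1],
])

```text
time: 26.93
tool_pos: [0.4289, -0.0646, 0.0394]
tool_rot: [0.0, 0.059, 0.998, -0.0]
contact_force: [-0.1, -0.4, 2.5]
gripper_width: 0.64
grasp_force: 66.0
```

```bash
python3 - <<'E'
from h import *
plan(*brd(-.0375),.0394,83.2)
E
```

```text
t 26.93 pos [ 0.4289 -0.0646  0.0394] yaw 83.18 tilt [0.0, -0.0] turn z -0.02 shift cm [-0.19, 0.01, -0.0] F [-0.1 -0.4  2.5] w 0.64 g 66.0
```

Emit:
move_arm([
  [-0.1, 0, 0, 0, 0, 0, -1],
  [0, 0, 0, 0, 0, 0, -1],
  [0, 0, 0, 0, 0, 0, -1],
])

```text
time: 27.18
tool_pos: [0.4294, -0.0646, 0.0393]
tool_rot: [-0.001, 0.059, 0.998, 0.0]
contact_force: [-4.1, 0.2, 5.3]
gripper_width: 0.64
grasp_force: 66.3
```

Emit:
move_arm([
  [-0.1, 0, 0, 0, 0, 0, -1],
  [0, 0, 0, 0, 0, 0, -1],
  [0, 0, 0, 0, 0, 0, -1],
])

```text
time: 27.43
tool_pos: [0.4296, -0.0647, 0.0393]
tool_rot: [-0.002, 0.059, 0.998, 0.0]
contact_force: [-8.2, -0.3, 9.4]
gripper_width: 0.638
grasp_force: 66.7
```

Emit:
move_arm([
  [-0.1, 0, 0, 0, 0, 0, -1],
  [0, 0, 0, 0, 0, 0, -1],
  [0, 0, 0, 0, 0, 0, -1],
])

```text
time: 27.68
tool_pos: [0.4298, -0.0647, 0.0394]
tool_rot: [-0.003, 0.059, 0.998, 0.0]
contact_force: [-10.8, 0.9, 12.5]
gripper_width: 0.638
grasp_force: 67.1
```

The chock is snug: it stopped with rising force at grip x ≈ -38 mm in the board frame. Releasing and going to roll C.

Emit:
move_arm([
  [0.15, 0, -0.05, 0, 0, 0, -1],
  [0, 0, 0, 0, 0, 0, -0.2],
  [0, 0, 0, 0, 0, 0, 0.4],
  [0, 0, 0, 0, 0, 0, 1],
  [0, 0, 0, 0, 0, 0, 1],
  [0, 0, 0, 0, 0, 0, 1],
  [0, 0, -1.5, 0, 0, 0, 1],
  [0, 0, -3, 0, 0, 0, 1],
  [0, 0, -4, 0, 0, 0, 1],
  [0, 0, -4, 0, 0, 0, 1],
  [0, 0, 0, 0, 0, 0, 1],
  [0, 0, 0, 0, 0, 0, 1],
])

```text
time: 28.68
tool_pos: [0.4326, -0.0655, 0.1685]
tool_rot: [0.004, 0.059, 0.998, -0.001]
contact_force: [0.3, 0.5, -0.7]
gripper_width: 1.004
grasp_force: 0.0
```

```bash
python3 - <<'E'
from h import *
plan(.446,.334,.165,4.5)
E
```

```text
t 28.68 pos [ 0.4326 -0.0655  0.1685] yaw 83.19 tilt [0.01, -0.0] turn z 78.69 shift cm [39.72, 4.47, 0.35] F [ 0.3  0.5 -0.7] w 1.004 g 0.0
```

Emit:
move_arm([
  [0, 0, 0, 0, 0, 7.15, 1],
  [0, 0, 0, 0, 0, 7.15, 1],
  [0, 0, 0, 0, 0, 7.15, 1],
  [0, 0, 0, 0, 0, 7.15, 1],
  [0, 0, 0, 0, 0, 7.15, 1],
  [0, 0, 0, 0, 0, 7.15, 1],
  [0, 0, 0, 0, 0, 7.15, 1],
  [0, 0, 0, 0, 0, 7.15, 1],
  [0, 0, 0, 0, 0, 7.15, 1],
  [0, 0, 0, 0, 0, 7.15, 1],
  [0, 0, 0, 0, 0, 7.15, 1],
])

```text
time: 29.6
tool_pos: [0.4293, -0.0644, 0.1628]
tool_rot: [-0.001, 0.681, 0.732, -0.001]
contact_force: [0.6, 0.5, -0.1]
gripper_width: 1.001
grasp_force: 0.0
```

Emit:
move_arm([
  [3.6, 0.43, 0, 0, 0, 0, 1],
  [3.6, 0.43, 0, 0, 0, 0, 1],
  [3.6, 0.43, 0, 0, 0, 0, 1],
  [3.6, 0.43, 0, 0, 0, 0, 1],
  [3.6, 0.43, 0, 0, 0, 0, 1],
  [3.6, 0.43, 0, 0, 0, 0, 1],
  [3.6, 0.43, 0, 0, 0, 0, 1],
  [3.6, 0.43, 0, 0, 0, 0, 1],
  [3.6, 0.43, 0, 0, 0, 0, 1],
  [3.6, 0.43, 0, 0, 0, 0, 1],
  [3.6, 0.43, 0, 0, 0, 0, 1],
  [0, 0, 2, 0, 0, 0, 1],
  [0, 0, 2, 0, 0, 0, 1],
  [0, 0, 2, 0, 0, 0, 1],
  [0, 0, 2, 0, 0, 0, 1],
  [0, 0, 0, 0, 0, 0, 1],
  [0, 0, 0, 0, 0, 0, 1],
])

```text
time: 31.02
tool_pos: [0.4443, 0.3328, 0.082]
tool_rot: [-0.001, 0.679, 0.735, -0.003]
contact_force: [-0.7, -0.1, 0.1]
gripper_width: 1.004
grasp_force: 0.0
```

```bash
python3 - <<'E'
from h import *
plan(.446,.334,.0265,4.5)
f=grab("wrist"); g=grab("top")
a=cv2.resize(f["img"][140:300,190:450],None,fx=1.65,fy=1.65,interpolation=cv2.INTER_CUBIC)
b=cv2.resize(g["img"][160:250,380:455],None,fx=4.8,fy=4.8,interpolation=cv2.INTER_CUBIC)
c=np.zeros((max(a.shape[0],b.shape[0]),a.shape[1]+b.shape[1],3),np.uint8)
c[:a.shape[0],:a.shape[1]]=a; c[:b.shape[0],a.shape[1]:]=b
print(c.shape,a.shape); cv2.imwrite("pics/c1.png",c)
import pickle; pickle.dump((f,g),open("c1.pkl","wb"))
E
```

```text
t 31.02 pos [0.4443 0.3328 0.082 ] yaw 4.53 tilt [-0.0, -0.0] turn z 0.03 shift cm [0.11, 0.18, 5.55] F [-0.7 -0.1  0.1] w 1.004 g 0.0
(432, 789, 3) (264, 429, 3)
```

View pics/c1.png

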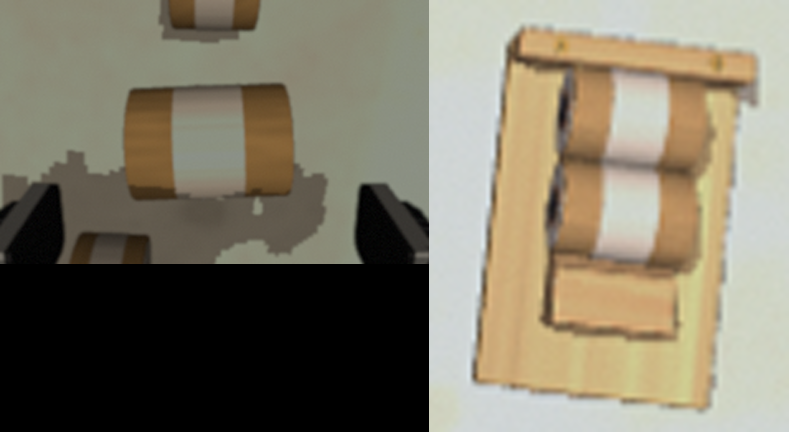

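The composite shows roll C at columns 266–368, rows 191–260, in line with the jaws. On the board the two rolls and the chock form a tight, square, centred row. Gripping C.

Emit:
move_arm([
  [0.12, 0.1, 1.5, 0, 0, 0, 1],
  [0, 0, 1.5, 0, 0, 0, 1],
  [0, 0, 1.5, 0, 0, 0, 1],
  [0, 0, 0.7, 0, 0, 0, 1],
  [0, 0, 0.3, 0, 0, 0, 1],
  [0, 0, 0, 0, 0, 0, 1],
  [0, 0, 0, 0, 0, 0, 0],
  [0, 0, 0, 0, 0, 0, -0.5],
  [0, 0, 0, 0, 0, 0, -1],
  [0, 0, 0, 0, 0, 0, -1],
  [0, 0, 0, 0, 0, 0, -1],
  [0, 0, 0, 0, 0, 0, -1],
  [0, 0, 0, 0, 0, 0, -1],
])

```text
time: 32.2
tool_pos: [0.4481, 0.3357, 0.0314]
tool_rot: [0.0, 0.679, 0.735, 0.001]
contact_force: [-0.1, 0.1, 5.8]
gripper_width: 0.692
grasp_force: 65.6
```

```bash
python3 - <<'E'
from h import *
plan(*brd(.0245),.165,83.2)
E
```

```text
t 32.2 pos [0.4481 0.3357 0.0314] yaw 4.54 tilt [0.0, 0.0] turn z -78.66 shift cm [-9.22, -39.97, -13.36] F [-0.1  0.1  5.8] w 0.692 g 65.6
```

Emit:
move_arm([
  [0, 0, -2, 0, 0, 0, -1],
  [0, 0, -3.5, 0, 0, 0, -1],
  [0, 0, -4, 0, 0, 0, -1],
  [0, 0, -4, 0, 0, 0, -1],
  [0, 0, 0, 0, 0, -7.15, -1],
  [0, 0, 0, 0, 0, -7.15, -1],
  [0, 0, 0, 0, 0, -7.15, -1],
  [0, 0, 0, 0, 0, -7.15, -1],
  [0, 0, 0, 0, 0, -7.15, -1],
  [0, 0, 0, 0, 0, -7.15, -1],
  [0, 0, 0, 0, 0, -7.15, -1],
  [0, 0, 0, 0, 0, -7.15, -1],
  [0, 0, 0, 0, 0, -7.15, -1],
  [0, 0, 0, 0, 0, -7.15, -1],
  [0, 0, 0, 0, 0, -7.15, -1],
])

```text
time: 33.45
tool_pos: [0.4464, 0.3347, 0.1639]
tool_rot: [-0.001, 0.056, 0.998, -0.0]
contact_force: [-0.8, 1.0, -1.6]
gripper_width: 0.693
grasp_force: 65.0
```

Emit:
move_arm([
  [-0.78, -3.33, 0, 0, 0, 0, -1],
  [-0.78, -3.33, 0, 0, 0, 0, -1],
  [-0.78, -3.33, 0, 0, 0, 0, -1],
  [-0.78, -3.33, 0, 0, 0, 0, -1],
  [-0.78, -3.33, 0, 0, 0, 0, -1],
  [-0.78, -3.33, 0, 0, 0, 0, -1],
  [-0.78, -3.33, 0, 0, 0, 0, -1],
  [-0.78, -3.33, 0, 0, 0, 0, -1],
  [-0.78, -3.33, 0, 0, 0, 0, -1],
  [-0.78, -3.33, 0, 0, 0, 0, -1],
  [-0.78, -3.33, 0, 0, 0, 0, -1],
  [-0.78, -3.33, 0, 0, 0, 0, -1],
  [0, 0, 0, 0, 0, 0, -1],
  [0, 0, 0, 0, 0, 0, -1],
])

```text
time: 34.62
tool_pos: [0.492, -0.0741, 0.1642]
tool_rot: [-0.001, 0.061, 0.998, 0.0]
contact_force: [0.4, 0.2, -2.0]
gripper_width: 0.69
grasp_force: 65.4
```

```bash
python3 - <<'E'
from h import *
plan(*brd(.0242),.088,83.2)
E
```

```text
t 34.62 pos [ 0.492  -0.0741  0.1642] yaw 82.99 tilt [-0.0, 0.0] turn z -0.21 shift cm [0.02, 0.2, 7.62] F [ 0.4  0.2 -2. ] w 0.69 g 65.4
```

Emit:
move_arm([
  [0, 0.1, 2, 0, 0, 0, -1],
  [0, 0.05, 2, 0, 0, 0, -1],
  [0, 0, 1.7, 0, 0, 0, -1],
  [0, 0, 1, 0, 0, 0, -1],
  [0, 0, 0.5, 0, 0, 0, -1],
  [0, 0, 0, 0, 0, 0, -1],
  [0, 0, 0, 0, 0, 0, -1],
  [0, 0, 0, 0, 0, 0, -1],
])

```text
time: 35.28
tool_pos: [0.4936, -0.0713, 0.0941]
tool_rot: [0.001, 0.059, 0.998, -0.0]
contact_force: [0.3, -0.7, -1.3]
gripper_width: 0.687
grasp_force: 65.4
```

```bash
python3 - <<'E'
from h import *
plan(*brd(.0242),.0814,83.2)
E
```

```text
t 35.28 pos [ 0.4936 -0.0713  0.0941] yaw 83.21 tilt [0.0, -0.0] turn z 0.01 shift cm [0.14, -0.09, 1.27] F [ 0.3 -0.7 -1.3] w 0.687 g 65.4
```

Emit:
move_arm([
  [0.1, -0.08, 0.4, 0, 0, 0, -1],
  [0, 0, 0.3, 0, 0, 0, -1],
  [0, 0, 0.2, 0, 0, 0, -1],
  [0, 0, 0, 0, 0, 0, -1],
  [0, 0, 0, 0, 0, 0, -1],
  [0, 0, 0, 0, 0, 0, -1],
])

```text
time: 35.78
tool_pos: [0.4916, -0.0721, 0.0838]
tool_rot: [0.0, 0.06, 0.998, 0.0]
contact_force: [-0.1, -0.5, -0.9]
gripper_width: 0.691
grasp_force: 65.4
```

Emit:
move_arm([
  [0, 0, 0.1, 0, 0, 0, -1],
  [0, 0, 0, 0, 0, 0, -1],
  [0, 0, 0, 0, 0, 0, -1],
])

```text
time: 36.03
tool_pos: [0.4916, -0.072, 0.0828]
tool_rot: [-0.0, 0.059, 0.998, -0.0]
contact_force: [0.0, 0.1, -0.8]
gripper_width: 0.687
grasp_force: 65.4
```

```bash
python3 - <<'E'
from h import *
plan(*brd(.0242),.0814,83.2)
E
```

```text
t 36.03 pos [ 0.4916 -0.072   0.0828] yaw 83.19 tilt [-0.0, -0.0] turn z -0.01 shift cm [-0.04, 0.0, 0.14] F [ 0.   0.1 -0.8] w 0.687 g 65.4
```

Emit:
move_arm([
  [0, 0, 0.1, 0, 0, 0, -1],
  [0, 0, 0, 0, 0, 0, -1],
  [0, 0, 0, 0, 0, 0, -1],
])

```text
time: 36.28
tool_pos: [0.492, -0.0722, 0.0823]
tool_rot: [0.0, 0.059, 0.998, -0.0]
contact_force: [-1.0, 0.1, 1.9]
gripper_width: 0.692
grasp_force: 65.9
```

Emit:
move_arm([
  [0, 0, 0.05, 0, 0, 0, -1],
  [0, 0, 0, 0, 0, 0, -1],
  [0, 0, 0, 0, 0, 0, -1],
])

```text
time: 36.53
tool_pos: [0.4921, -0.0722, 0.0822]
tool_rot: [0.001, 0.059, 0.998, -0.0]
contact_force: [-2.2, 0.2, 5.9]
gripper_width: 0.688
grasp_force: 66.2
```

Seated in the groove at the predicted height. Relaxing, releasing slowly and lifting.

Emit:
move_arm([
  [0, 0, -0.08, 0, 0, 0, -1],
  [0, 0, 0, 0, 0, 0, -0.2],
  [0, 0, 0, 0, 0, 0, 0.4],
  [0, 0, 0, 0, 0, 0, 1],
  [0, 0, 0, 0, 0, 0, 1],
  [0, 0, 0, 0, 0, 0, 1],
  [0, 0, 0, 0, 0, 0, 1],
  [0, 0, -1, 0, 0, 0, 1],
  [0, 0, -2, 0, 0, 0, 1],
  [0, 0, -3, 0, 0, 0, 1],
  [0, 0, -4, 0, 0, 0, 1],
  [0, 0, 0, 0, 0, 0, 1],
  [0, 3, 0, 0, 0, 0, 1],
  [0, 4, 0, 0, 0, 0, 1],
  [0, 4, 0, 0, 0, 0, 1],
  [0, 4, 0, 0, 0, 0, 1],
  [0, 4, 0, 0, 0, 0, 1],
  [0, 4, 0, 0, 0, 0, 1],
  [0, 4, 0, 0, 0, 0, 1],
  [0, 0, 0, 0, 0, 0, 1],
])

```text
time: 38.2
tool_pos: [0.5238, 0.2019, 0.1833]
tool_rot: [0.001, 0.056, 0.998, 0.002]
contact_force: [-0.2, -0.3, 0.2]
gripper_width: 0.997
grasp_force: 0.0
```

```bash
python3 - <<'E'
from h import *
import pickle
g=grab("top"); _,g0=pickle.load(open("c1.pkl","rb"))
# white band blobs on the board, before and after; predicted stacked band centre
x0,y0=380,160
for n,f in(("before",g0),("after",g)):
    hsv=cv2.cvtColor(f["img"][y0:250,x0:455],cv2.COLOR_BGR2HSV)
    m=np.zeros(hsv.shape[:2],np.uint8)
    P=w2px(f,[[*brd(a,b),.012] for a,b in((-.08,-.05),(-.08,.05),(.066,.05),(.066,-.05))])-[x0,y0]
    cv2.fillPoly(m,[P.astype(np.int32)],255)
    w=((hsv[...,1]<50)&(hsv[...,2]>130)).astype(np.uint8)*m
    k,_,s,c=cv2.connectedComponentsWithStats(w)
    for i in range(1,k):
        if s[i,4]>30: print(n,s[i].tolist(),(c[i]+[x0,y0]).round(1), px2w(f,[c[i]+[x0,y0]],.094)[0].round(4))
print("stack crest expected",brd(.0245).round(4),w2px(g,[*brd(.0245),.094]).round(1))
d=cv2.absdiff(g["img"],g0["img"]).max(2); print("half roll area diff", d[205:230,195:222].max(), d[222:246,257:283].max())
E
```

```text
before [35, 16, 15, 38, 411] [422.1 195. ] [ 0.485  -0.0635  0.094 ]
after [35, 16, 19, 38, 416] [424.3 195.3] [ 0.4844 -0.068   0.094 ]
stack crest expected [ 0.4923 -0.0721] [[426.2 191.5]]
half roll area diff 180 126
```

I've used all 14 pictures, so I'll check the stack numerically in the scene and top views.

```bash
python3 - <<'E'
from h import *
import pickle
f=manip.grab_frame("scene"); f0=pickle.load(open("scene0.pkl","rb"))
g=manip.grab_frame("top"); g0=pickle.load(open("top0.pkl","rb")); _,g1=pickle.load(open("c1.pkl","rb"))
# expected colours around the third roll: along crest (y) and along x at mid band
def samp(F,P): 
    out=[]
    for p in w2px(F,P).round().astype(int): out.append(cv2.cvtColor(F["img"][p[1]:p[1]+1,p[0]:p[0]+1],cv2.COLOR_BGR2HSV)[0,0,1:].tolist())
    return out
ys=np.arange(-.039,.040,.006); P=[[*brd(.0245,y),.094] for y in ys]
for n,F in(("scene",f),("scene start",f0),("top",g),("top before",g1)): print(n,[a[0] for a in samp(F,P)])
# half rolls: white band centroids start vs now
for n,F in(("start",g0),("now",g)):
    for c in((.4396,.3979),(.4055,.2612)):
        p=w2px(F,[*c,.044])[0].round().astype(int); cr=F["img"][p[1]-11:p[1]+12,p[0]-13:p[0]+14]; h=cv2.cvtColor(cr,cv2.COLOR_BGR2HSV)
        m=(h[...,1]>70); y,x=np.nonzero(m); print(n,c,m.sum(),x.mean().round(1),y.mean().round(1))
E
```

```text
scene [131, 40, 152, 147, 153, 33, 33, 28, 30, 68, 149, 157, 37, 34]
scene start [130, 121, 122, 119, 123, 124, 123, 132, 33, 33, 30, 38, 33, 32]
top [13, 93, 123, 124, 45, 6, 6, 8, 7, 126, 124, 126, 0, 40]
top before [15, 93, 90, 104, 119, 127, 84, 38, 39, 38, 96, 123, 117, 48]
start (0.4396, 0.3979) 148 15.2 11.9
start (0.4055, 0.2612) 144 13.9 10.5
now (0.4396, 0.3979) 149 15.3 11.9
now (0.4055, 0.2612) 603 13.4 10.8
```

```bash
python3 -c "
from plant import manip; print(manip.job_done())"
```

```text
the job is handed in; nothing more can be done
None
```

I built the display and handed it in: two wide rolls and the chock sit snug against the rail, with the third roll in the groove. The judge gave no verdict; my last camera samples had the third roll in place and one half-width roll unmoved, while the arm hid the other (I never touched it).

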